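Rack the long antenna and present its tube at the front of the caddy

TASK

Take the long antenna out of the radio module and stand it, foot down, in the tall narrow tube of the rotary caddy, all the way to the bottom, and let go of it. Then turn the caddy's turntable until that tube is lined up with the steel pointer at the front of the stand, and finish while still gripping the turntable, for instance by its handle post, so that it is held still there. Leave the short antennas and the other things on the desk where they are.

Things in the scene. Friction and masses are not known exactly. Their poses are not given: they have to be found in the camera images.
- antenna: the long antenna: black rod 14 mm thick, brass foot 16 mm thick, 18 mm high; 150 mm long in all, about 45 g. Stands foot down, 20 mm deep and loose (1.2 mm play), in one of the three sockets of the radio module; the others hold 65 mm stubs. Origin: centre of the foot underside; z runs up the rod
- antenna_top (a point): top end of the long antenna, on its axis, 150 mm above its foot
- module: dark steel radio module, fixed to the desk, 110 (x) x 170 (y) x 45 mm high, with a row of three sockets along its y axis at y = -50, 0, +50 mm, each 18.5 mm wide and 20 mm deep (socket floor 25 mm above the desk). Origin centre of underside
- stand: fixed black round foot of the rotary caddy, 176 mm across, 19 mm high. Its front is its own -x side, roughly towards the robot: a 30 mm wide flat tongue reaches 155 mm from the axis and bears a small steel upright pointer (12 x 8 mm, top 40 mm above the desk, 140 mm from the axis). Origin on the vertical turning axis at desk level
- carousel: turntable: grey disc 230 mm across, top 35 mm above the desk, turns without stops about the stand axis, light friction (0.1 N m), stays where left. Carries, clockwise: aluminium tube, low tray, handle post, small cup, bin of cards, tray (all but tube and post below 100 mm). Origin on the axis 20 mm above the desk; tube on its -x side: it faces front when its axes match the stand axes
- tube_mouth (a point): centre of the mouth of the aluminium tube: the tallest, narrowest holder on the carousel, fixed to it, upright, 32 mm outside, 24 mm inside, rim 105 mm above the desk, 85 mm from the turning axis
- tube_floor (a point): centre of the tube's inner floor, 65 mm below its mouth, 40 mm above the desk
- post_top (a point): top centre of the steel handle post on the carousel: plain upright round bar 18 mm in diameter, top 145 mm above the desk (110 mm above the disc), 85 mm from the turning axis, 120 degrees clockwise from the tube seen from above. Like a crank knob it spins freely about its own upright axis, so gripped from above it can be led round its circle without turning the gripper
- mug: white ceramic mug, 80 mm across, 92 mm high, handle at its +y; origin centre of underside
- mouse: black computer mouse 105 x 60 x 26 mm; origin centre of underside
- phone: black phone lying flat, 72 x 150 x 9 mm; origin centre of underside
- card_block: stack of blank white cards, 56 x 88 x 35 mm; origin centre of underside
- glasses_case: grey fabric spectacles case 64 x 157 x 42 mm; origin centre of underside
- stub_a: short stub antenna like the long one but only 65 mm long, standing in another socket of the radio module; origin centre of its foot
- stub_b: short stub antenna like the long one but only 65 mm long, standing in another socket of the radio module; origin centre of its foot
Not all that is in view belongs to the job. Of the things that look like the antenna, the middle-sized one is meant.

How it is judged:
By the outcome, as a careful person would: the job done as asked, in the order asked, and still so for the second after the job is handed in, while the arm keeps its last pose, push and grip.
It also fails if it takes over 54 s, if anything falls off the work surface, if the arm or the gripper's body presses on something with over 40 N, if the wrist force passes 120 N, or if a joint passes its speed limit or range.

ROBOT

A 6-joint arm with a two-finger parallel gripper is mounted at the origin on the work surface. World frame = base frame: x ahead of the robot, y to its left, z up, the work surface at z = 0. Lengths are in m, angles in rad, forces in N, time in s.
With the tool pointing down it reaches from about 0.25 to 0.725 m from the base axis. Payload 4 kg.
Tool frame: the origin (TCP) lies midway between the tips of the shut fingers; the grasp point (between the pads) lies 19 mm behind it (bot.grip_point_offset is the distance from the TCP to the grasp point, in m); z points along the fingers, y is the line along which they close (so a half turn about z gives the same grasp; the last joint's range is limited). The gripper opens to 85 mm and grips with 20 to 120 N. Pads are 22 mm wide; open, the fingers measure 114 mm over their backs; the gripper's body (76 mm by 85 mm) begins 54 mm behind the grasp point. The pads swing forward as they close: fully open they stand 13 mm farther back than shut.
Start: joints at [1.109, 0.241, 0.005, 1.335, 0, 1.571], TCP at [0.223, 0.448, 0.231] pointing down, gripper open.
Joint ranges: [-2.72, 2.72], [-1.05, 1.87], [-1.09, 1.28], [-1.99, 2.15], [-1.42, 1.44], [-3.14, 3.14]. Speed limits (rad/s): [2.79, 2.79, 3.14, 3.14, 3.14, 3.14].

INTERFACE

Orientations are given as a unit quaternion [x, y, z, w].
In Python, from workcell import bot gives the robot as it stands.
- The arm moves only by the tool step_arm, never from a script. Its argument "targets" is text: rows parted by semicolons, each of 7 numbers parted by spaces: the opening, from -1 (shut) to 1 (fully open), so that 0 is half open, then the shift along the world's x, y, z normalised to -1 to 1, where 1 is 0.5 m, then the turn, a rotation vector about the world's x, y, z normalised to -1 to 1, where 1 is pi/4 rad. In form: gripper x y z wx wy wz; .... A call has 1 to 10 rows; each row is the pose to reach, as a shift and turn from the pose commanded when the call began; what a row does not reach only later rows make up. A row lasts 1/12 s, in which the tool goes at most 41.7 mm and 7.16 degrees, less where a joint would pass 70% of its speed; a pose out of reach is approached as far as the arm can. A call with a number of a shift or a turn outside -1 to 1 is refused whole. A call with a gripper value outside its range is refused whole. The fingers move at their own pace and stop on an object; the grip force is fixed at half the most. Time passes only in rows, so rows that repeat a pose let the fingers close. It gives the time, the measured TCP pose, the force, the opening and the grip force at its end, in the units of the state.
- bot.get_obs(): the state, without advancing time (a new reading comes with each control period).
- bot.camera(name): name is "scene" or "side" or "wrist"; returns the picture (400x640x3 uint8, red, green, blue); there is no depth.
- bot.camera_info(name): a dict with "vertical_fov" (degrees; the focal length in pixels is half the picture's height over the tangent of half this angle, whatever the lens; pixels are square), "cx", "cy" (the principal point, pixels), "pose" (4x4, takes a point from camera to world coordinates). Camera axes: x right, y up, looking along -z (the intrinsics and any distortion apply to the point x, -y, -z); pixel columns grow to the right and rows downward; lengths in m; the calibration is good to about 2 mm. A picture is of the moment at which its call begins: read the wrist's pose just before it. camera_info takes no time and is no camera call; for the wrist camera it gives the pose at the moment of the call.
- bot.job_done(): hands the job in; it is judged then, once.
The state is a dict: "clock": time; "joint_pos": joint angles; "joint_vel": joint speeds; "tau": joint torques, N m; "eef_pos": TCP position; "tool_rot": TCP orientation; "ft_force": force on the tool from outside, world axes, zero at the start; "ft_torque": the same for the moment, N m; "grip_width": finger opening in m; "grasp_force": force on a finger pad.
Only numpy, scipy, OpenCV 4.12 (cv2) and the standard library are available. Lean on these libraries where they do the work, as an engineer would, in place of code of your own. Each camera call takes 0.05 s, during which the arm holds its last target. There are 200 camera calls.

## Working session

There is one attempt and no reset: what is moved stays moved. The work goes in short steps, Python scripts to look and compute and a tool call to move; the robot and the scene stay as the last step left them, time stands still between calls to the robot, and variables do not carry over. Pictures are saved under pics/ and viewed, at most 10 in all, crops included, and the job is handed in when it is done.

Besides the shell and the picture viewer there is one more tool, called after "Emit:" as name(argument=value, ...) on one line, values as JSON. step_arm: Moves the arm, as the interface text tells. Scaled input: -1 to 1 covers 0.5 m each way for a shift and pi/4 rad each way for a turn. Its arguments: {"type":"object","properties":{"targets":{"type":"string"}},"required":["targets"]}

```bash
mkdir -p pics; ls; cat > h.py <<'E'
from workcell import bot
import numpy as np, cv2
def K(n):
    i=bot.camera_info(n); f=200/np.tan(np.radians(i["vertical_fov"]/2)); return f,i["cx"],i["cy"],np.array(i["pose"]),i
def ray(n,u,v,P=None):
    f,cx,cy,T,_=K(n)
    if P is not None:T=P
    d=T[:3,:3]@np.array([(u-cx)/f,-(v-cy)/f,-1]); return T[:3,3],d/np.linalg.norm(d)
def atz(n,u,v,z,P=None):
    o,d=ray(n,u,v,P); return o+d*(z-o[2])/d[2]
def proj(n,p):
    f,cx,cy,T,_=K(n); c=T[:3,:3].T@(np.array(p)-T[:3,3]); return cx-f*c[0]/c[2], cy+f*c[1]/c[2]
def tri(rays):
    A=0;b=0
    for o,d in rays:
        M=np.eye(3)-np.outer(d,d);A=A+M;b=b+M@o
    p=np.linalg.solve(A,b); return p,[np.linalg.norm((np.eye(3)-np.outer(d,d))@(p-o)) for o,d in rays]
E
python3 - <<'E'
from h import *
for n in("scene","side","wrist"):
    cv2.imwrite(f"pics/{n}0.png",bot.camera(n)[:,:,::-1]); print(n,K(n)[4])
print(bot.get_obs())
E
```

```text
pics
scene {'vertical_fov': 51.91225101896104, 'cx': 328.5051771246408, 'cy': 196.87773993109278, 'pose': array([[ 0.56971032, -0.51743031,  0.63851078,  1.19205098],
       [ 0.82180386,  0.36649614, -0.43625565, -0.4269193 ],
       [-0.00827984,  0.77326997,  0.63402286,  0.73977323],
       [ 0.        ,  0.        ,  0.        ,  1.        ]])}
side {'vertical_fov': 54.18866985393027, 'cx': 319.9526972977008, 'cy': 216.00579392370275, 'pose': array([[-0.98664873,  0.12486542, -0.10456056,  0.46957538],
       [-0.16271726, -0.72864492,  0.66528165,  0.63520076],
       [ 0.00688315,  0.6734131 ,  0.73923435,  0.8344862 ],
       [ 0.        ,  0.        ,  0.        ,  1.        ]])}
wrist {'vertical_fov': 69.4245096695077, 'cx': 318.9786834076608, 'cy': 201.3763133463171, 'pose': array([[ 0.44497939, -0.85541362, -0.26506769,  0.1543542 ],
       [ 0.89553926,  0.4244904 ,  0.13348157,  0.4801957 ],
       [-0.00166326, -0.29677507,  0.95494596,  0.3739327 ],
       [ 0.        ,  0.        ,  0.        ,  1.        ]])}
{'clock': 0.15, 'joint_pos': array([1.10901372e+00, 2.41226433e-01, 4.03800139e-03, 1.33521920e+00,
       1.37076645e-05, 1.57080253e+00]), 'joint_vel': array([-5.77374531e-04, -2.96308921e-03,  4.15666226e-03, -4.67700129e-05,
       -1.47607051e-03,  1.15531860e-03]), 'tau': array([ 3.30887387e-04, -3.72634578e+01,  2.52639270e+01,  1.23962908e-02,
        2.80236071e-05, -3.64153209e-06]), 'eef_pos': array([0.22255264, 0.4471977 , 0.23062586]), 'tool_rot': array([ 2.28848214e-01,  9.73461784e-01, -7.82706790e-04, -1.91039731e-04]), 'ft_force': array([-0.12225417, -0.31477199, -0.54670512]), 'ft_torque': array([-0.03668768,  0.01493195,  0.03283001]), 'grasp_force': 0.0, 'grip_width': 0.08537055381551004}
```

View pics/scene0.png

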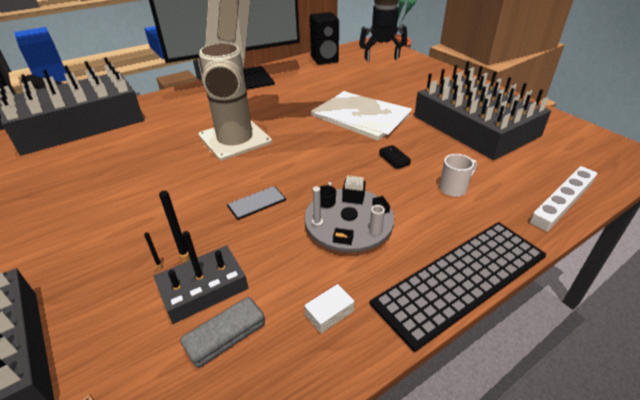

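View pics/side0.png

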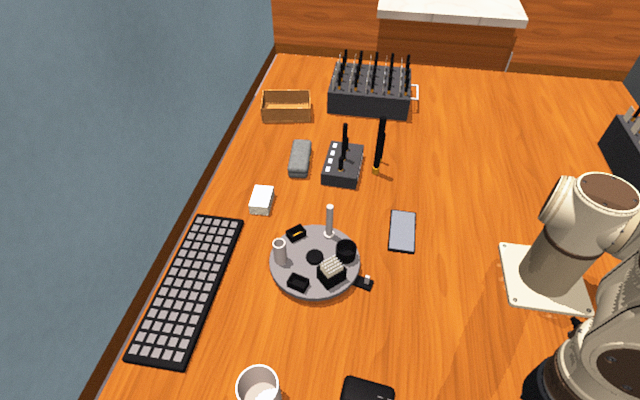

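```bash
python3 - <<'E'
import cv2,numpy as np
a=cv2.imread("pics/scene0.png");b=cv2.imread("pics/side0.png")
z=lambda i,x,y,w,h:cv2.resize(i[y:y+h,x:x+w],None,fx=4,fy=4,interpolation=cv2.INTER_CUBIC)
# scene: module, carousel ; side: both
A=np.vstack([np.hstack([z(a,140,185,100,75)*1,z(a,300,170,100,75)]),np.hstack([z(b,315,110,100,75),z(b,265,205,100,75)])])
A=np.vstack([np.hstack([z(a,140,230,100,75),z(a,300,170,100,75)]),np.hstack([z(b,315,115,100,75),z(b,265,200,100,75)])])
cv2.imwrite("pics/crop.png",A)
E
```

```text
(no output)
```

View pics/crop.png

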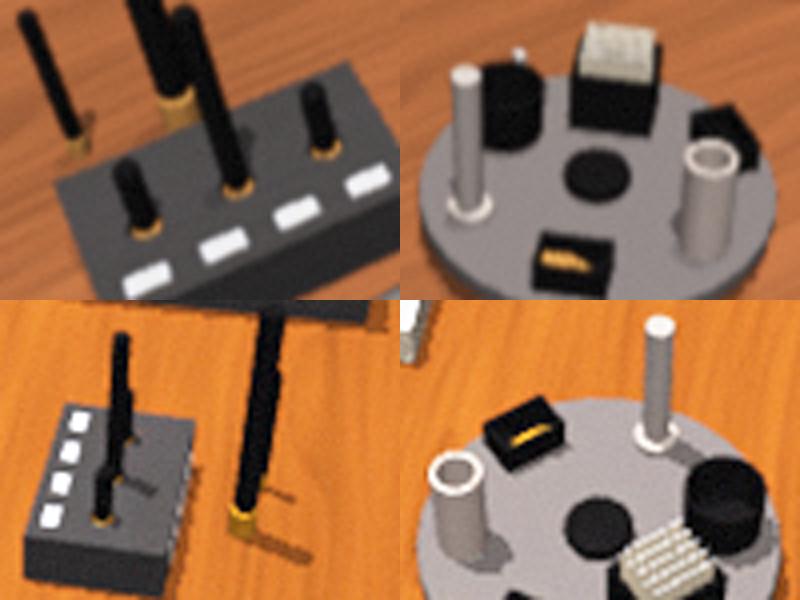

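```bash
python3 - <<'E'
from h import *
np.set_printoptions(precision=4,suppress=True)
for nm,s,d,z in [("anttop",(186.4,233.3),(345.2,124.5),.175),("antbase",(199.5,277),(343.7,158.7),.045),("tube",(378,209.5),(279.3,243.3),.105),("post",(316.5,188.7),(330,206.3),.145),("ptr",(329.8,183.3),(367,278.5),.04),("hub",(349.5,213.5),(314.5,257),.037)]:
    print(nm,*tri([ray("scene",*s),ray("side",*d)]),atz("scene",*s,z),atz("side",*d,z))
E
```

```text
anttop [ 0.5498 -0.33    0.1713] [np.float64(0.000480447347218111), np.float64(0.0004804473472179369)] [ 0.5547 -0.3304  0.175 ] [ 0.5491 -0.3252  0.175 ]
antbase [ 0.549  -0.3324  0.0404] [np.float64(0.0021315260783240347), np.float64(0.0021315260783240616)] [ 0.5557 -0.3321  0.045 ] [ 0.5472 -0.3293  0.045 ]
tube [0.6549 0.0799 0.1022] [np.float64(0.0009400446452832628), np.float64(0.000940044645283312)] [0.6583 0.078  0.105 ] [0.6535 0.0814 0.105 ]
post [ 0.5489 -0.0222  0.143 ] [np.float64(0.0007968053857345809), np.float64(0.0007968053857343996)] [ 0.552  -0.0234  0.145 ] [ 0.5481 -0.0211  0.145 ]
ptr [0.436  0.0963 0.0343] [np.float64(0.001673636328643354), np.float64(0.001673636328643241)] [0.4402 0.0917 0.04  ] [0.4375 0.1015 0.04  ]
hub [0.5731 0.0601 0.04  ] [np.float64(0.0003839311869663301), np.float64(0.00038393118696606937)] [0.5708 0.0623 0.037 ] [0.5732 0.0576 0.037 ]
```

```bash
python3 - <<'E'
from h import *
np.set_printoptions(precision=4,suppress=True)
for nm,s,d in [("thickbase",(184.5,259),(375,172)),("thicktop",(166.5,193.5),(382,119)),("thinbase",(159.2,267.5),(380.5,161)),("thintop",(146.5,234),(383,138)),("stubL",(172,272),(346.5,140)),("stubR",(218,252),(341,156)),("stubL",(172,272),(341,156)),("stubR",(218,252),(346.5,140))]:
    print(nm,*tri([ray("scene",*s),ray("side",*d)]))
for u,v in [(176.5,287),(221,267)]: print(atz("scene",u,v,.045))
E
```

```text
thickbase [ 0.4433 -0.3348  0.0013] [np.float64(0.0011494629460204633), np.float64(0.001149462946020378)]
thicktop [ 0.4465 -0.328   0.2034] [np.float64(0.00027660783029474296), np.float64(0.0002766078302947236)]
thinbase [ 0.4302 -0.3937 -0.001 ] [np.float64(0.0007090029677606944), np.float64(0.0007090029677606682)]
thintop [ 0.4302 -0.3889  0.1013] [np.float64(0.0055934347685358335), np.float64(0.005593434768535826)]
stubL [ 0.5455 -0.3786  0.0822] [np.float64(0.0010905289848099548), np.float64(0.0010905289848098221)]
stubR [ 0.5533 -0.2813  0.0916] [np.float64(0.0018718015430467271), np.float64(0.001871801543046523)]
stubL [ 0.5427 -0.3648  0.0507] [np.float64(0.02480981209578035), np.float64(0.024809812095780266)]
stubR [ 0.5566 -0.2954  0.1218] [np.float64(0.023233617645405255), np.float64(0.023233617645405158)]
[ 0.5535 -0.3819  0.045 ]
[ 0.556  -0.2826  0.045 ]
```

Emit:
step_arm(targets="0 .3 -.7 .24 0 0 -.7;0 .3 -.7 .24 0 0 -.7;0 .3 -.7 .24 0 0 -.7;0 .3 -.7 .24 0 0 -.7;0 .3 -.7 .24 0 0 -.7;0 .3 -.7 .24 0 0 -.7;0 .3 -.7 .24 0 0 -.7;0 .3 -.7 .24 0 0 -.7;0 .3 -.7 .24 0 0 -.7;0 .3 -.7 .24 0 0 -.7")

```text
clock: 0.98
eef_pos: [0.3737, 0.0947, 0.3526]
tool_rot: [0.486, 0.874, 0.0, 0.001]
ft_force: [-0.1, 0.7, -0.0]
grip_width: 0.0428
grasp_force: 0.0
```

Emit:
step_arm(targets="0 .355 -.85 -.06 0 0 -.71;0 .355 -.85 -.06 0 0 -.71;0 .355 -.85 -.06 0 0 -.71;0 .355 -.85 -.06 0 0 -.71;0 .355 -.85 -.06 0 0 -.71;0 .355 -.85 -.06 0 0 -.71;0 .355 -.85 -.06 0 0 -.71;0 .355 -.85 -.06 0 0 -.71;0 .355 -.85 -.06 0 0 -.71;0 .355 -.85 -.06 0 0 -.71")

```text
clock: 1.82
eef_pos: [0.5332, -0.2881, 0.3236]
tool_rot: [0.707, 0.708, -0.0, -0.0]
ft_force: [1.7, 0.3, 0.9]
grip_width: 0.0427
grasp_force: 0.0
```

Emit:
step_arm(targets="0 .03 -.08 -.02 0 0 0;0 .03 -.08 -.02 0 0 0;0 .03 -.08 -.02 0 0 0")

```text
clock: 2.07
eef_pos: [0.5476, -0.3281, 0.3097]
tool_rot: [0.708, 0.706, -0.001, -0.003]
ft_force: [0.1, 0.3, 0.3]
grip_width: 0.0422
grasp_force: 0.0
```

```bash
python3 - <<'E'
from h import *
o=bot.get_obs();np.save("P1.npy",K("wrist")[3]);print(o["eef_pos"],o["joint_pos"],o["clock"])
cv2.imwrite("pics/w1.png",bot.camera("wrist")[:,:,::-1])
for p in [(.5515,-.331,.175),(.5515,-.331,.045)]: print(proj("wrist",p))
E
```

```text
[ 0.54756301 -0.32814102  0.30966026] [-5.39899894e-01  5.38282668e-01  6.46709404e-01  1.68607116e+00
  2.81639788e-05  1.03272577e+00] 2.0667
(np.float64(323.7502146404072), np.float64(194.27459497564018))
(np.float64(322.5432895507938), np.float64(169.8537119152531))
```

View pics/w1.png

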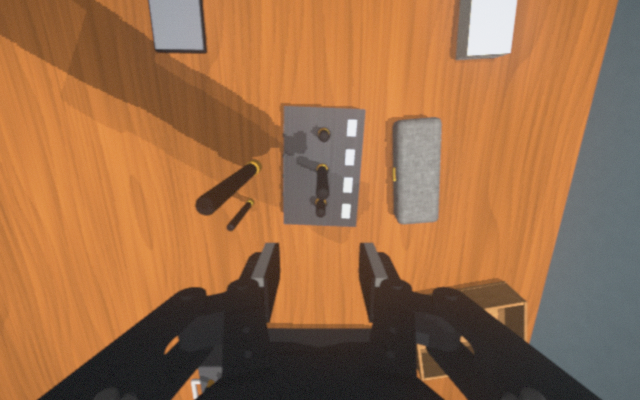

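Emit:
step_arm(targets="0 .007 -.002 -.15 0 0 0;0 .007 -.002 -.25 0 0 0;0 .007 -.002 -.358 0 0 0;0 .007 -.002 -.358 0 0 0;0 .007 -.002 -.358 0 0 0;0 .007 -.002 -.358 0 0 0;-1 .007 -.002 -.358 0 0 0;-1 .007 -.002 -.358 0 0 0;-1 .007 -.002 -.358 0 0 0;-1 .007 -.002 -.358 0 0 0")

```text
clock: 2.95
eef_pos: [0.5525, -0.3276, 0.1389]
tool_rot: [0.706, 0.708, 0.0, 0.002]
ft_force: [-2.6, 1.1, 6.8]
grip_width: 0.0125
grasp_force: 58.5
```

Emit:
step_arm(targets="-1 0 0 0 0 0 0;-1 0 0 0 0 0 0;-1 0 0 0 0 0 0;-1 0 0 0 0 0 0")

```text
clock: 3.28
eef_pos: [0.5525, -0.3277, 0.1389]
tool_rot: [0.707, 0.708, 0.001, 0.002]
ft_force: [-1.9, 0.7, 7.3]
grip_width: 0.0124
grasp_force: 58.5
```

Emit:
step_arm(targets="-1 0 0 .05 0 0 0;-1 0 0 .1 0 0 0;-1 0 0 .17 0 0 0;-1 0 0 .25 0 0 0;-1 0 0 .33 0 0 0;-1 0 0 .37 0 0 0;-1 0 0 .37 0 0 0;-1 0 0 .37 0 0 0")

```text
clock: 3.95
eef_pos: [0.5526, -0.3276, 0.3235]
tool_rot: [0.707, 0.708, 0.001, 0.003]
ft_force: [0.2, 0.6, -1.4]
grip_width: 0.0123
grasp_force: 58.7
```

```bash
python3 - <<'E'
from h import *
o=bot.get_obs();print(o["eef_pos"],o["joint_pos"],o["ft_force"],o["clock"])
a=bot.camera("scene");b=bot.camera("side")
e=o["eef_pos"]
print(proj("scene",e),proj("side",e))
z=lambda i,x,y:cv2.resize(i[y:y+133,x:x+100],None,fx=4,fy=4,interpolation=cv2.INTER_CUBIC)
u,v=map(int,proj("scene",e));p,q=map(int,proj("side",e)); print(u-50,v-30,p-50,q-40)
cv2.imwrite("pics/lift.png",np.hstack([z(a,u-50,v-30),z(b,p-50,q-40)])[:,:,::-1])
E
```

```text
[ 0.5526136  -0.32762018  0.32352073] [-5.35240484e-01  5.39552264e-01  6.84601508e-01  1.70877626e+00
  1.91854163e-04  1.03400251e+00] [ 0.23126422  0.64421502 -1.43911758] 3.95
(np.float64(168.16110247736157), np.float64(170.81926942509975)) (np.float64(347.0643486209095), np.float64(75.98325318542078))
118 140 297 35
```

View pics/lift.png

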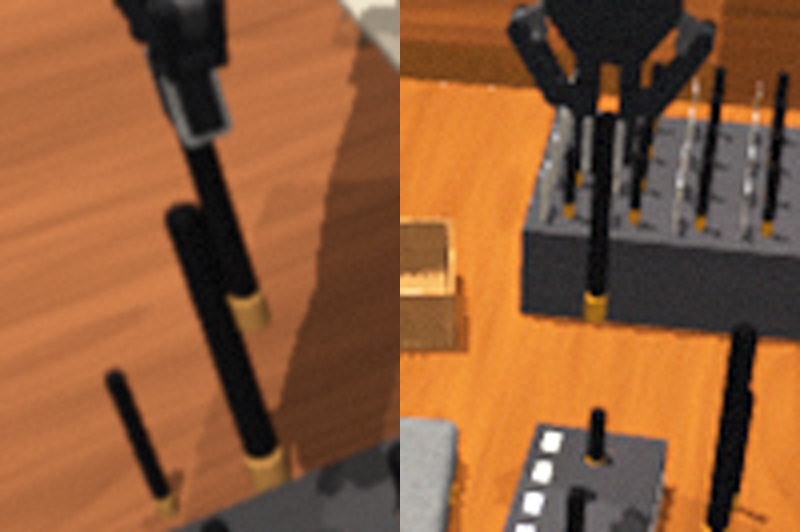

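```bash
python3 - <<'E'
from h import *
print(tri([ray("scene",181.5,220.5),ray("side",346,114)]))
E
```

```text
(array([ 0.54945092, -0.33130239,  0.20595159]), [np.float64(0.0003257037880671926), np.float64(0.00032570378806707443)])
```

Emit:
step_arm(targets="-1 .02 .08 .01 0 0 0;-1 .04 .15 .01 0 0 0;-1 .06 .23 .01 0 0 0;-1 .08 .31 .01 0 0 0;-1 .1 .39 .01 0 0 0;-1 .12 .47 .01 0 0 0;-1 .14 .55 .01 0 0 0;-1 .16 .62 .01 0 0 0;-1 .18 .7 .01 0 0 0;-1 .2 .76 .01 0 0 0")

```text
clock: 4.88
eef_pos: [0.6509, 0.0563, 0.3231]
tool_rot: [0.706, 0.708, -0.001, -0.002]
ft_force: [0.5, -0.1, 0.4]
grip_width: 0.0125
grasp_force: 58.7
```

Emit:
step_arm(targets="-1 .01 .05 -.06 0 0 0;-1 .012 .063 -.11 0 0 0;-1 .012 .063 -.15 0 0 0;-1 .012 .063 -.15 0 0 0;-1 .012 .063 -.15 0 0 0")

```text
clock: 5.3
eef_pos: [0.6558, 0.0844, 0.2473]
tool_rot: [0.706, 0.708, -0.003, -0.002]
ft_force: [0.2, 0.6, 0.2]
grip_width: 0.0127
grasp_force: 58.8
```

```bash
python3 - <<'E'
from h import *
o=bot.get_obs();print(o["eef_pos"],o["joint_pos"],o["ft_force"],o["clock"])
a=bot.camera("scene");b=bot.camera("side")
z=lambda i,x,y:cv2.resize(i[y:y+120,x:x+80],None,fx=5,fy=5,interpolation=cv2.INTER_CUBIC)
cv2.imwrite("pics/over.png",np.hstack([z(a,340,130),z(b,240,150)])[:,:,::-1])
E
```

```text
[0.65583694 0.08442527 0.24728033] [ 1.28045891e-01  5.85154020e-01  5.65338494e-01  1.55763854e+00
 -4.55587565e-05  1.69693510e+00] [0.15799641 0.57803669 0.24145962] 5.3
```

View pics/over.png

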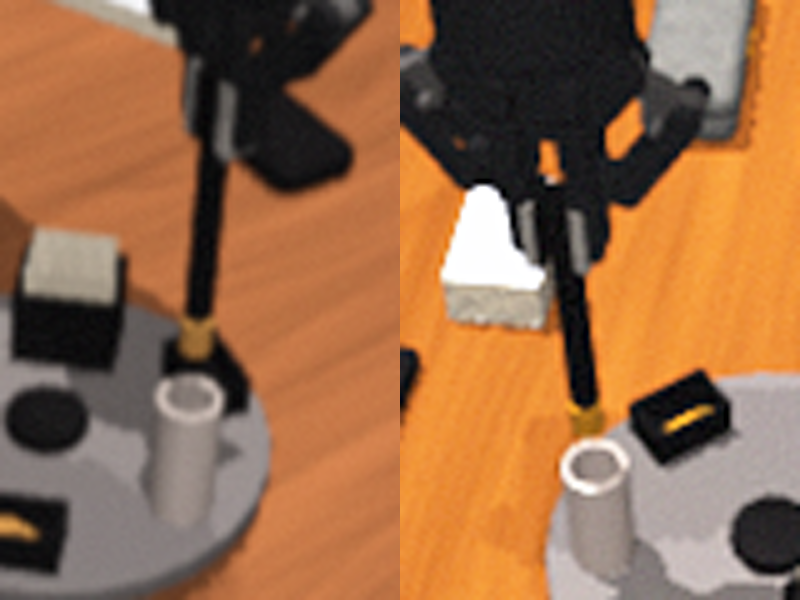

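```bash
python3 - <<'E'
from h import *
f=tri([ray("scene",379.4,201.3),ray("side",277.2,236)]);t=tri([ray("scene",377.7,209.4),ray("side",279,243.2)])
print(f,t,t[0]-f[0])
E
```

```text
(array([0.65769939, 0.07982239, 0.12911292]), [np.float64(0.0005773422863960408), np.float64(0.0005773422863960827)]) (array([0.65515968, 0.07950913, 0.1024996 ]), [np.float64(0.0003122612649897302), np.float64(0.0003122612649898615)]) [-0.00253971 -0.00031327 -0.02661332]
```

Emit:
step_arm(targets="-1 -.005 0 -.01 0 0 0;-1 -.005 0 -.04 0 0 0;-1 -.005 0 -.07 0 0 0;-1 -.005 0 -.1 0 0 0;-1 -.005 0 -.13 0 0 0;-1 -.005 0 -.16 0 0 0;-1 -.005 0 -.17 0 0 0;-1 -.005 0 -.17 0 0 0;-1 -.005 0 -.17 0 0 0")

```text
clock: 6.15
eef_pos: [0.6555, 0.0842, 0.1664]
tool_rot: [0.707, 0.707, 0.001, 0.0]
ft_force: [-0.3, -0.3, -0.2]
grip_width: 0.0123
grasp_force: 58.8
```

Emit:
step_arm(targets="-1 0 0 -.008 0 0 0;-1 0 0 -.016 0 0 0;-1 0 0 -.022 0 0 0;-1 0 0 -.026 0 0 0;-1 0 0 -.026 0 0 0;-1 0 0 -.026 0 0 0")

```text
clock: 6.65
eef_pos: [0.6556, 0.0846, 0.154]
tool_rot: [0.707, 0.708, 0.001, 0.001]
ft_force: [-0.7, -0.4, 5.1]
grip_width: 0.0128
grasp_force: 59.6
```

Emit:
step_arm(targets="0 0 0 0 0 0 0;0 0 0 0 0 0 0;0 0 0 0 0 0 0;0 0 0 0 0 0 0;0 0 0 .04 0 0 0;0 0 0 .1 0 0 0;0 0 0 .17 0 0 0;0 0 0 .2 0 0 0;0 0 0 .2 0 0 0;0 0 0 .2 0 0 0")

```text
clock: 7.48
eef_pos: [0.6557, 0.0845, 0.2533]
tool_rot: [0.707, 0.708, 0.001, 0.001]
ft_force: [-0.1, -0.2, -0.3]
grip_width: 0.0427
grasp_force: 0.0
```

```bash
python3 - <<'E'
from h import *
o=bot.get_obs();print(o["eef_pos"],o["joint_pos"],o["ft_force"],o["clock"])
a=bot.camera("scene");b=bot.camera("side")
z=lambda i,x,y:cv2.resize(i[y:y+120,x:x+100],None,fx=4,fy=4,interpolation=cv2.INTER_CUBIC)
cv2.imwrite("pics/rel.png",np.hstack([z(a,300,130),z(b,265,190)])[:,:,::-1])
E
```

```text
[0.65569682 0.0845483  0.25329152] [ 1.28242167e-01  5.75738839e-01  5.64791540e-01  1.55717807e+00
 -1.21129648e-05  1.69747490e+00] [-0.08004738 -0.16968329 -0.26345609] 7.4833
```

View pics/rel.png

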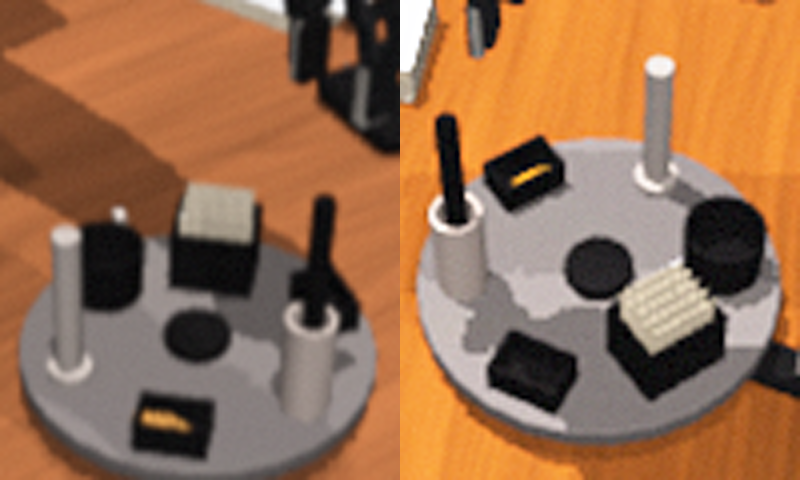

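Emit:
step_arm(targets="0.2 -.05 -.05 0 0 0 0;0.2 -.1 -.1 0 0 0 0;0.2 -.15 -.15 0 0 0 0;0.2 -.2 -.2 0 0 0 0;0.2 -.21 -.21 -.06 0 0 0;0.2 -.21 -.21 -.12 0 0 0;0.2 -.21 -.21 -.18 0 0 0;0.2 -.21 -.21 -.24 0 0 0;0.2 -.21 -.21 -.28 0 0 0;0.2 -.21 -.21 -.282 0 0 0")

```text
clock: 8.42
eef_pos: [0.5446, -0.0204, 0.1047]
tool_rot: [0.707, 0.708, -0.004, -0.005]
ft_force: [-0.7, -0.7, -0.5]
grip_width: 0.0514
grasp_force: 0.0
```

Emit:
step_arm(targets="0.2 0 0 0 0 0 0;-1 0 0 0 0 0 0;-1 0 0 0 0 0 0;-1 0 0 0 0 0 0;-1 0 0 0 0 0 0;-1 0 0 0 0 0 0;-1 0 0 0 0 0 0")

```text
clock: 9.0
eef_pos: [0.5512, -0.0206, 0.113]
tool_rot: [0.707, 0.708, 0.001, 0.001]
ft_force: [-0.7, -0.5, 5.8]
grip_width: 0.0164
grasp_force: 58.6
```

```bash
python3 - <<'E'
from h import *
o=bot.get_obs();print(o["eef_pos"],o["joint_pos"],o["ft_force"],o["ft_torque"],o["clock"])
a=bot.camera("scene");b=bot.camera("side")
z=lambda i,x,y:cv2.resize(i[y:y+120,x:x+100],None,fx=4,fy=4,interpolation=cv2.INTER_CUBIC)
cv2.imwrite("pics/post.png",np.hstack([z(a,300,130),z(b,295,190)])[:,:,::-1])
E
```

```text
[ 0.55121347 -0.02060756  0.11299795] [-3.73292251e-02  4.16355938e-01 -6.45471620e-02  1.08647113e+00
 -7.12036901e-05  1.53188099e+00] [-0.66686405 -0.4893349   5.80634682] [-0.10715072  0.24354142 -0.02096887] 9.0
```

View pics/post.png

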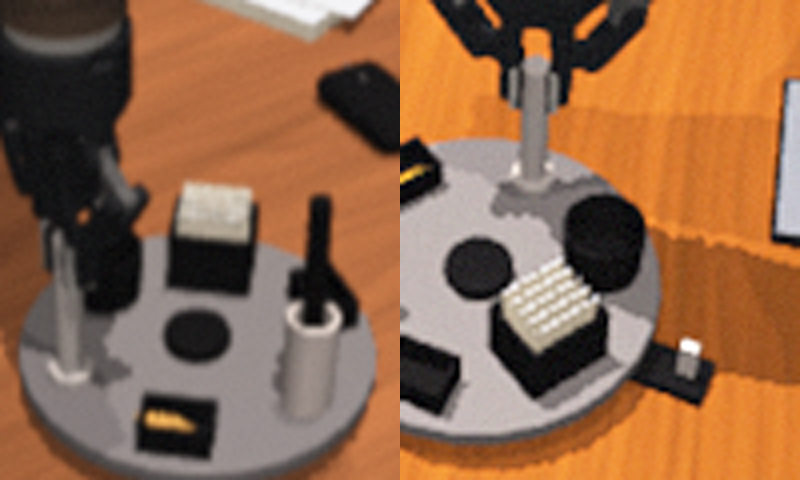

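```bash
python3 - <<'E'
from h import *
from scipy.optimize import least_squares
p=tri([ray("scene",329.8,183.2),ray("side",367.4,276.3)]);print(p)
T=np.array([.655,.0797]);Q=np.array([.5489,-.0222])
b=np.array([.5512,-.0206])-Q
R=lambda a:np.array([np.cos(a),np.sin(a)])
f=lambda s:np.r_[s[:2]+.085*R(s[2])-T,s[:2]+.085*R(s[2]-2*np.pi/3)-Q]
s=least_squares(f,[.572,.06,.23]).x;print(s,f(s),np.degrees(s[2]))
d=p[0][:2]-s[:2];print(np.linalg.norm(d),np.degrees(np.arctan2(d[1],d[0])))
th=np.arctan2(d[1],d[0]);c=s[:2]+b;print("axis true",c)
a0=s[2]-2*np.pi/3;a1=th-2*np.pi/3
e=c+.085*R(a1);print("end",e)
e0=bot.get_obs()["eef_pos"][:2]
for k in range(0,17):
    a=a0+(a1-a0)*k/16;q=c+.085*R(a);print(k,np.degrees(a).round(1),((q-c-.085*R(a0))/.5).round(3))
E
```

```text
(array([0.4371157 , 0.09360897, 0.03770398]), [np.float64(0.0001688829333851297), np.float64(0.00016888293338512903)])
[0.57251078 0.05940261 0.24160982] [ 4.18780321e-05  4.02195232e-05 -4.18780348e-05 -4.02195205e-05] 13.843222765686958
0.13964921406811748 165.8214255827452
axis true [0.57481078 0.06100261]
end [0.63404703 0.12196217]
0 -106.2 [0. 0.]
1 -96.7 [ 0.028 -0.006]
2 -87.2 [ 0.056 -0.007]
3 -77.7 [ 0.084 -0.003]
4 -68.2 [0.111 0.005]
5 -58.7 [0.136 0.018]
6 -49.2 [0.158 0.035]
7 -39.7 [0.178 0.055]
8 -30.2 [0.194 0.078]
9 -20.7 [0.206 0.103]
10 -11.2 [0.214 0.13 ]
11 -1.7 [0.217 0.158]
12 7.8 [0.216 0.186]
13 17.3 [0.21  0.214]
14 26.8 [0.199 0.24 ]
15 36.3 [0.184 0.264]
16 45.8 [0.166 0.285]
```

Emit:
step_arm(targets="-1 .014 -.004 0 0 0 0;-1 .028 -.006 0 0 0 0;-1 .042 -.007 0 0 0 0;-1 .056 -.007 0 0 0 0;-1 .07 -.006 0 0 0 0;-1 .084 -.003 0 0 0 0;-1 .098 .001 0 0 0 0;-1 .111 .005 0 0 0 0;-1 .124 .011 0 0 0 0;-1 .136 .018 0 0 0 0")

```text
clock: 9.93
eef_pos: [0.6186, -0.0105, 0.113]
tool_rot: [0.706, 0.708, 0.001, -0.0]
ft_force: [-2.1, 2.8, 7.3]
grip_width: 0.0164
grasp_force: 59.0
```

Emit:
step_arm(targets="-1 .011 .008 0 0 0 0;-1 .022 .017 0 0 0 0;-1 .032 .027 0 0 0 0;-1 .042 .037 0 0 0 0;-1 .05 .048 0 0 0 0;-1 .058 .06 0 0 0 0;-1 .064 .072 0 0 0 0;-1 .07 .085 0 0 0 0;-1 .075 .098 0 0 0 0;-1 .078 .112 0 0 0 0")

```text
clock: 10.77
eef_pos: [0.6566, 0.0448, 0.113]
tool_rot: [0.707, 0.708, 0.0, 0.0]
ft_force: [-4.6, -0.1, 8.3]
grip_width: 0.0163
grasp_force: 59.1
```

Emit:
step_arm(targets="-1 .002 .014 0 0 0 0;-1 .003 .028 0 0 0 0;-1 .003 .042 0 0 0 0;-1 .002 .056 0 0 0 0;-1 0 .07 0 0 0 0;-1 -.004 .084 0 0 0 0;-1 -.009 .097 0 0 0 0;-1 -.015 .11 0 0 0 0;-1 -.022 .122 0 0 0 0;-1 -.03 .134 0 0 0 0")

```text
clock: 11.6
eef_pos: [0.6424, 0.1109, 0.113]
tool_rot: [0.707, 0.707, 0.0, 0.001]
ft_force: [-1.5, -2.8, 5.9]
grip_width: 0.0163
grasp_force: 58.9
```

Emit:
step_arm(targets="-1 -.009 .011 0 0 0 0;-1 -.018 .021 0 0 0 0;-1 -.018 .021 0 0 0 0;-1 -.018 .021 0 0 0 0;-1 -.018 .021 0 0 0 0")

```text
clock: 12.02
eef_pos: [0.6331, 0.1219, 0.113]
tool_rot: [0.707, 0.708, 0.0, 0.001]
ft_force: [-1.7, -1.4, 6.6]
grip_width: 0.0165
grasp_force: 59.0
```

```bash
python3 - <<'E'
from h import *
o=bot.get_obs();print(o["eef_pos"],o["joint_vel"],o["ft_force"],o["ft_torque"],o["clock"],o["grip_width"])
d=o["eef_pos"][:2]-[.5748,.061];print(np.linalg.norm(d),np.degrees(np.arctan2(d[1],d[0]))+120)
a=bot.camera("scene");b=bot.camera("side")
z=lambda i,x,y:cv2.resize(i[y:y+120,x:x+100],None,fx=4,fy=4,interpolation=cv2.INTER_CUBIC)
cv2.imwrite("pics/end.png",np.hstack([z(a,300,130),z(b,285,190)])[:,:,::-1])
E
```

```text
[0.63310623 0.12189129 0.11302357] [-0.00212775  0.00043731 -0.00070808  0.00200363 -0.00091348  0.00236601] [-1.65793131 -1.44996478  6.61281059] [-0.28353688  0.61394618 -0.01737552] 12.0167 0.016499142587003218
0.08430519428039353 166.24239101470963
```

View pics/end.png

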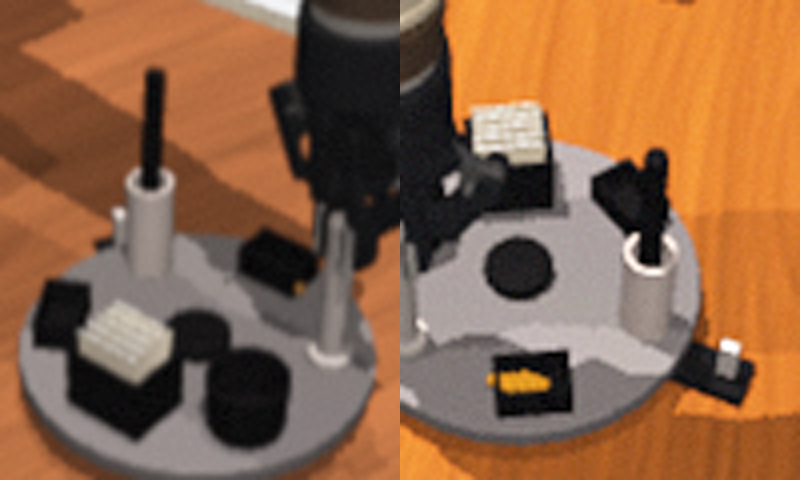

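```bash
python3 - <<'E'
from h import *
t=tri([ray("scene",337.5,175.7),ray("side",347.4,253.2)]);a=tri([ray("scene",338.7,147.8),ray("side",349,228.5)]);p=tri([ray("scene",329.8,183.2),ray("side",285+329/4,190+344/4)])
for x in(t,a,p):
    d=x[0][:2]-[.5725,.0594];print(x,np.linalg.norm(d),np.degrees(np.arctan2(d[1],d[0])))
E
```

```text
(array([0.49108907, 0.08097805, 0.10170467]), [np.float64(0.0002018737197669452), np.float64(0.00020187371976710362)]) 0.08422203847003913 165.15504344522265
(array([0.49354792, 0.08123698, 0.18937232]), [np.float64(0.0011804870892155347), np.float64(0.0011804870892156115)]) 0.08191632446955419 164.53933978838086
(array([0.43760904, 0.0932088 , 0.03822488]), [np.float64(0.00022585421001093531), np.float64(0.00022585421001094212)]) 0.13906332038355748 165.92935919496279
```

```bash
python3 -c "
from h import *
print(bot.job_done())"
```

```text
the job is handed in; nothing more can be done
None
```

The long antenna stands at the bottom of the tube, and the tube is turned to within about 1° of the pointer. The arm is still gripping the handle post, and I handed the job in at about 12 s without seeing a verdict.

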